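# Lock the blank on the hand fretsaw with the square key

### The arm

A 7-joint arm with a two-finger parallel gripper is mounted at the origin on the work surface. World frame = base frame: x ahead of the robot, y to its left, z up, the work surface at z = 0. Lengths are in m, angles in rad, forces in N, time in s.
With the tool pointing down it reaches from about 0.4 to 0.85 m from the base axis. Payload 10.4 kg.
Tool frame: the origin (TCP) lies on the centre line of the jaws, within the pads' length; the fingertips stand 22 mm ahead of it and the grasp point (between the pads) lies 3 mm ahead of it; z points along the fingers, y is the line along which they close (so a half turn about z gives the same grasp; the last joint's range is limited). The gripper opens to 87 mm and grips with 3 to 60 N. Pads are 19 mm wide; open, the fingers measure 117 mm over their backs; the gripper's body (75 mm by 190 mm) begins 51 mm behind the grasp point.
Start: joints at [-1.244, 0.332, -0.065, 1.46, 0.022, 1.35, -0.088], TCP at [0.214, 0.587, 0.245] pointing down, gripper open.
Joint ranges: [-2.6, 2.6], [-0.5, 2.12], [-1.47, 1.34], [0.16, 2.42], [-1.27, 4.41], [0.06, 2.06], [-2.6, 2.6]. Speed limits (rad/s): [2.22, 2.22, 2.79, 2.79, 3.14, 3.14, 3.14].

### API

Orientations are given as a unit quaternion [x, y, z, w].
In Python, from bench import r gives the robot as it stands.
- The arm moves only by the tool shift_gripper, called after "Emit:" in YAML: its name, and indented under it one key for each argument. Schema: {"type":"object","properties":{"offsets":{"type":"array","items":{"type":"array","prefixItems":[{"type":"array","items":{"type":"number"},"minItems":3,"maxItems":3},{"type":"number"},{"type":"number"}],"minItems":3,"maxItems":3},"minItems":1,"maxItems":12},"grip_n":{"type":"number"},"only":{"type":"string"},"quiet":{"type":"boolean"},"lines":{"type":"string"}},"required":["offsets"],"additionalProperties":false}. offsets is a list of rows, 1 to 12 of them, each written [[dx, dy, dz], turn, opening]: dx, dy, dz in m, then a turn about the tool's z in rad, then the finger opening in m; each row is the pose to reach, as a shift and turn from the pose commanded when the call began, along the tool's axes at that moment; what a row does not reach only later rows make up. A row lasts 1/10 s, in which the tool goes at most 0.05 m and 0.15 rad, less where a joint would pass 70% of its speed; a pose out of reach is approached as far as the arm can. The fingers move at their own pace and stop on an object; grip_n is the grip in N (left out, the last holds). Time passes only in rows, so rows that do not move let the fingers close. The tool returns the time, the measured TCP pose, the force, the opening and the grip force at its end. only (a regular expression) keeps the lines of the reply that match it, lines (a string "A,B") keeps lines A to B, and quiet returns only ok. Input that does not fit is refused with a message, and nothing moves.
- r.read_state(): the state, without advancing time (a new reading comes with each control period).
- r.camera(name): name is "scene" or "top" or "wrist"; returns a dict with "img" (420x560x3 uint8, red, green, blue), "fx", "fy", "cx", "cy" (pixels), "pose" (4x4, takes a point from camera to world coordinates). Camera axes: x right, y down, z forward; pixel columns grow to the right and rows downward; lengths in m; the calibration is good to about 2 mm. A picture is of the moment at which its call begins. There is no depth.
- r.close_job(): hands the job in; it is judged then, once.
The state is a dict: "time": time; "joint_positions": joint angles; "joint_vel": joint speeds; "joint_torque": joint torques, N m; "ee_pos": TCP position; "eef_rot": TCP orientation; "ft_force": force on the tool from outside, world axes, zero at the start; "torque": the same for the moment, N m; "width": finger opening in m; "grip_force": force on a finger pad.
Only numpy, scipy, OpenCV 4.12 (cv2) and the standard library are available. Lean on these libraries where they do the work, as an engineer would, in place of code of your own. Each camera call takes 0.05 s, during which the arm holds its last target. There are 200 camera calls.

### The job

Lift the red T-key out of the wooden block, seat its tip fully in the square recess of the brass knob on the black fretsaw, then turn the knob clockwise (seen from above) with it until it stops, so that the steel hold-down finger lies over the aluminium blank. Leave the key standing upright in the knob and let go; the blue key stays in its hole.

Things in the scene. Friction and masses are not known exactly. Their poses are not given: they have to be found in the camera images.
- red_key: T-key, red cross-bar, 0.15 kg, upright in a hole of a wooden block 45 mm high. Origin: underside centre of its steel collar (34 mm wide, 5 thick) resting on the block; z up. Below: 14 mm of 16 x 16 square tip (flats along x, y), then a cone to 24 mm below, 6 wide. Shaft 13 thick. Cross-bar 64 long (y) x 18 wide (x) x 18 high, centre 45 mm above origin: grip it across x. Red may be in either hole.
- blue_key: The same but with a blue cross-bar and a thinner tip (10 x 10 mm) that would only spin in the knob; it stands in the block's other hole, 90 mm from the red key roughly in line with the cross-bars, and stays there. Origin and axes as for the red key.
- recess (a point): Mouth centre of the square recess in the top of the brass four-lobed knob (60 mm wide; top 89 mm above the table). Recess 20.5 x 20.5 mm, 28 deep, walls along x and y, z up; turns with the knob. Key home: collar on the knob's top, key origin at this point. Fits at any quarter turn, within 15 degrees; about 20 degrees of free play each way before it drives the knob.
- knob (a joint): Angle of the brass knob, rad: starts at 0 to 0.12 (open), grows clockwise seen from above to a hard stop at 0.8 (locked). Needs 0.1 N m, stays where left. A steel finger 88 mm long under it turns with it, over the aluminium blank when locked. The saw's black frame, up to 200 mm high, stands 140 mm and more from the knob, beyond the blank.

How it is judged:
On the way:
1. the red key's tip is fully in the recess before the knob has been turned (horizontal distance between red_key and recess below 0.01 m and z of red_key in the frame of recess between -0.008 and 0.008 m and angle between red_key's own z axis and vertical below 0.2 rad and value of joint knob below 0.5 rad), for 0.1 s.
At the end, for the whole second after the job is handed in: the red key stands at rest in the knob's recess (collar within 8 mm of the knob's top face and 10 mm of its centre, tilted less than 11 degrees), the knob is turned clockwise to its stop (joint above 0.62 of 0.8 rad) and the blue key is still in its hole, within 25 mm of its start (horizontal distance between red_key and recess below 0.01 m and z of red_key in the frame of recess between -0.008 and 0.008 m and angle between red_key's own z axis and vertical below 0.2 rad and value of joint knob above 0.62 rad and linear speed of red_key below 0.03 m/s and distance of blue_key from where it was at the start of the episode below 0.025 m); the robot touches nothing.
It fails at once if the blue key is pulled out or knocked away (moved over 25 mm) (distance of blue_key from where it was at the start of the episode above 0.025 m).
It also fails if it takes over 35 s, if anything falls off the work surface, if the arm or the gripper's body presses on something with over 40 N, if the wrist force passes 120 N, or if a joint passes its speed limit or range.

## Working session

There is one attempt and no reset: what is moved stays moved. The work goes in short steps, Python scripts to look and compute and a tool call to move; the robot and the scene stay as the last step left them, time stands still between calls to the robot, and variables do not carry over. Pictures are saved under pics/ and viewed, at most 10 in all, crops included, and the job is handed in when it is done.

```bash
ls; mkdir -p pics
```

Create h.py:
```python
import numpy as np,cv2
from bench import r
def shot(n,f,crop=None,s=1):
    c=r.camera(n); im=c["img"][:,:,::-1]
    cv2.imwrite("pics/raw_"+f+".png",im)
    np.savez("pics/"+f+".npz",K=[c["fx"],c["fy"],c["cx"],c["cy"]],T=c["pose"])
    return im
def ray(f,u,v):
    d=np.load("pics/"+f+".npz");fx,fy,cx,cy=d["K"];T=d["T"]
    w=T[:3,:3]@np.array([(u-cx)/fx,(v-cy)/fy,1]);return T[:3,3],w/np.linalg.norm(w)
def atz(f,u,v,z):
    o,w=ray(f,u,v);return o+w*(z-o[2])/w[2]
def tri(*obs):
    A=np.zeros((3,3));b=np.zeros(3);L=[]
    for f,u,v in obs:
        o,w=ray(f,u,v);P=np.eye(3)-np.outer(w,w);A+=P;b+=P@o;L.append((P,o))
    x=np.linalg.solve(A,b);return x,[np.linalg.norm(P@(x-o)) for P,o in L]
def proj(f,p):
    d=np.load("pics/"+f+".npz");fx,fy,cx,cy=d["K"];T=d["T"];q=T[:3,:3].T@(np.array(p)-T[:3,3]);return fx*q[0]/q[2]+cx,fy*q[1]/q[2]+cy
```

Run:
```python
from h import *
a=shot("scene","s0");b=shot("top","t0");w=shot("wrist","w0")
cv2.imwrite("pics/m0.png",cv2.resize(np.vstack([np.hstack([a,b]),np.hstack([w,w*0])]),(800,600)))
for f in("s0","t0","w0"):
    d=np.load(f"pics/{f}.npz");print(f,d["K"],d["T"].round(3).tolist())
s=r.read_state();print(s)
```

```text
bench.py
pics
s0 [394.1264873  394.1264873  285.01194131 209.22550963] [[-0.257, 0.568, -0.782, 1.019], [0.966, 0.135, -0.22, 0.207], [-0.019, -0.812, -0.583, 0.472], [0.0, 0.0, 0.0, 1.0]]
t0 [445.8023919  445.8023919  283.36346846 217.39074616] [[-0.002, -0.994, 0.109, 0.425], [-1.0, 0.001, -0.011, 0.08], [0.011, -0.109, -0.994, 0.768], [0.0, 0.0, 0.0, 1.0]]
w0 [342.63046908 342.63046908 275.73237166 213.19824322] [[0.342, 0.896, 0.282, 0.135], [0.94, -0.326, -0.104, 0.615], [-0.001, 0.3, -0.954, 0.384], [0.0, 0.0, 0.0, 1.0]]
{'time': 0.15, 'joint_positions': array([-1.24362187,  0.33269984, -0.06475213,  1.46075105,  0.02162816,
        1.34992491, -0.08849656]), 'joint_vel': array([-0.00058022, -0.0026838 , -0.00192814, -0.00339416,  0.00020967,
       -0.00034275, -0.00108475]), 'joint_torque': array([ 1.03214559e-03, -6.23630762e+01,  2.49391113e-02, -3.90143394e+01,
       -6.13193423e-02,  3.71602352e-02,  1.16792298e-04]), 'ee_pos': array([0.21406234, 0.58690069, 0.24395235]), 'eef_rot': array([ 1.73959705e-01,  9.84752622e-01, -5.39218897e-04, -6.52865380e-05]), 'ft_force': array([ 0.56702923, -0.94954802, -0.94446337]), 'torque': array([-0.03241334, -0.015505  , -0.00941002]), 'grip_force': 0.0, 'width': 0.08682219552628062}
```

View pics/m0.png

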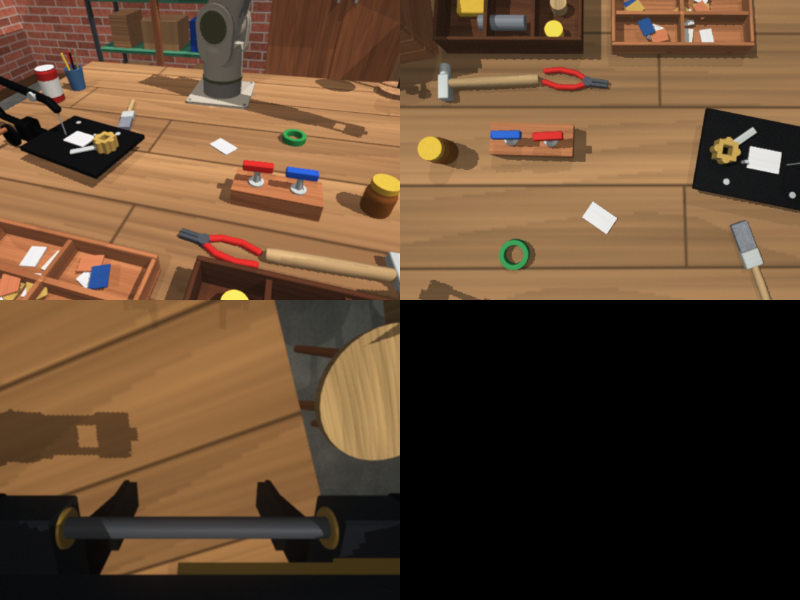

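Overview: in the top view the red key is at about (207,190) and the knob at (455,210) in full-size pixels. In the scene view they are at about (361,235) and (147,200). I'll enlarge crops of these.

Run:
```python
from h import *
a=cv2.imread("pics/raw_s0.png");b=cv2.imread("pics/raw_t0.png")
def c(im,u,v):return cv2.resize(im[v:v+75,u:u+100],None,fx=4,fy=4,interpolation=cv2.INTER_CUBIC)
cv2.imwrite("pics/m1.png",np.vstack([np.hstack([c(b,145,155),c(b,415,170)]),np.hstack([c(a,330,215),c(a,95,165)])]))
```

```text
(no output)
```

View pics/m1.png

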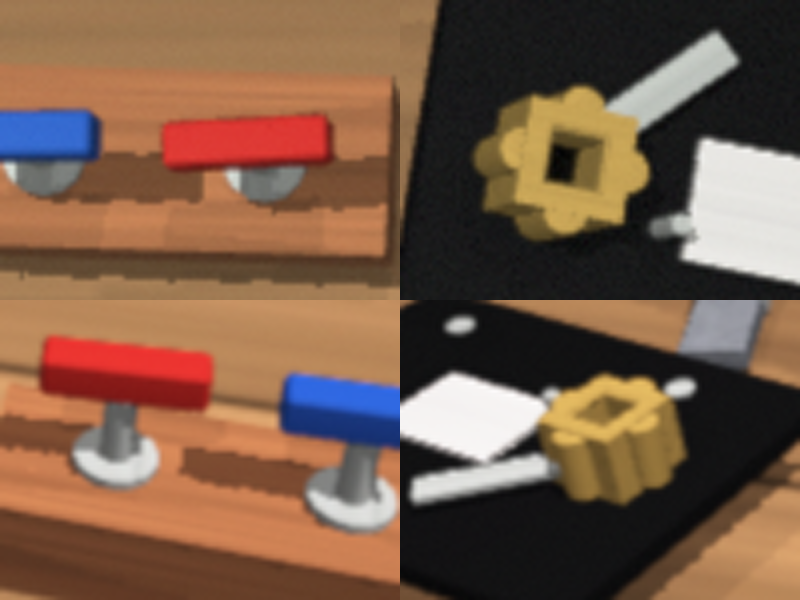

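Upper left, the red bar's top face spans crop (163,123) to (331,170), giving top pixel (206.7,190.6). In the scene view the bar centre is at about (361.7,233). The recess mouth centre is at top (458.7,210) and scene (148.2,192.5).

Run:
```python
from h import *
print("red bar",tri(("t0",206.7,190.6),("s0",361.7,233)))
print("recess",tri(("t0",458.7,210),("s0",148.2,192.5)))
def t(u,v,z,f="t0"):return atz(f,145+u/4,155+v/4,z)
def k(u,v,z):return atz("t0",415+(u-400)/4,170+v/4,z)
ed=[(t(163,123,.099)-t(327,115,.099)),(t(166,170,.099)-t(331,160,.099))]
for e in ed:print("bar yaw",np.arctan2(e[1],e[0]),np.linalg.norm(e))
print("red ctr z.099",atz("t0",206.3,190.8,.099), "collar scene",atz("s0",358.75,253.75,.05))
q=[k(*c,.089) for c in((550,128),(605,137),(600,192),(545,180))]
print("rec ctr",np.mean(q,0))
for i in range(4):
    e=q[i]-q[(i+1)%4];print(np.arctan2(e[1],e[0]),np.linalg.norm(e))
R=__import__("scipy.spatial.transform",fromlist=['Rotation']).Rotation.from_quat(r.read_state()["eef_rot"]).as_matrix();print(R.round(3))
```

```text
red bar (array([0.5403494 , 0.19198531, 0.09046294]), [np.float64(0.0012799531892134356), np.float64(0.0012799531892134371)])
recess (array([ 0.50909604, -0.19506597,  0.08721184]), [np.float64(0.0031956259027798224), np.float64(0.0031956259027798263)])
bar yaw 1.6198518377246272 0.06222987877517071
bar yaw 1.631394364882176 0.062463270318704675
red ctr z.099 [0.53873128 0.18991234 0.099     ] collar scene [0.54227105 0.19263259 0.05      ]
rec ctr [ 0.51050318 -0.19763736  0.089     ]
1.4056396643206075 0.021468309520176875
-0.13690744498173546 0.02156371186266696
-1.7893091066376838 0.021566605858556073
3.002966082411251 0.020412126946625225
[[-0.939  0.343 -0.   ]
 [ 0.343  0.939 -0.001]
 [-0.    -0.001 -1.   ]]
```

Emit:
shift_gripper:
  offsets:
    - [[-0.44,-0.26,0.03],1.167,0.087]
    - [[-0.44,-0.26,0.03],1.167,0.087]
    - [[-0.44,-0.26,0.03],1.167,0.087]
    - [[-0.44,-0.26,0.03],1.167,0.087]
    - [[-0.44,-0.26,0.03],1.167,0.087]
    - [[-0.44,-0.26,0.03],1.167,0.087]
    - [[-0.44,-0.26,0.03],1.167,0.087]
    - [[-0.44,-0.26,0.03],1.167,0.087]
    - [[-0.44,-0.26,0.03],1.167,0.087]
    - [[-0.44,-0.26,0.03],1.167,0.087]
    - [[-0.44,-0.26,0.03],1.167,0.087]
    - [[-0.44,-0.26,0.03],1.167,0.087]
  grip_n: 30

```text
time: 1.35
ee_pos: [0.5394, 0.1897, 0.2142]
eef_rot: [0.689, 0.724, -0.0, 0.0]
ft_force: [-0.9, 1.1, -0.3]
width: 0.0869
grip_force: 0.0
```

Run:
```python
from h import *
shot("wrist","w1");s=r.read_state();print(s["ee_pos"],s["eef_rot"],s["joint_positions"])
cv2.imwrite("pics/m2.png",cv2.resize(cv2.imread("pics/raw_w1.png"),(800,600)))
print(np.array(proj("w1",(.54,.191,.099)))/.7)
```

```text
[0.53834838 0.19193559 0.21419751] [ 6.88238126e-01  7.25484774e-01 -2.78206184e-04 -2.17347931e-04] [-0.73819948  0.23604656  0.37008345  1.66735163 -0.08925777  1.25551236
 -0.29701698]
[396.60774536 306.27188689]
```

View pics/m2.png

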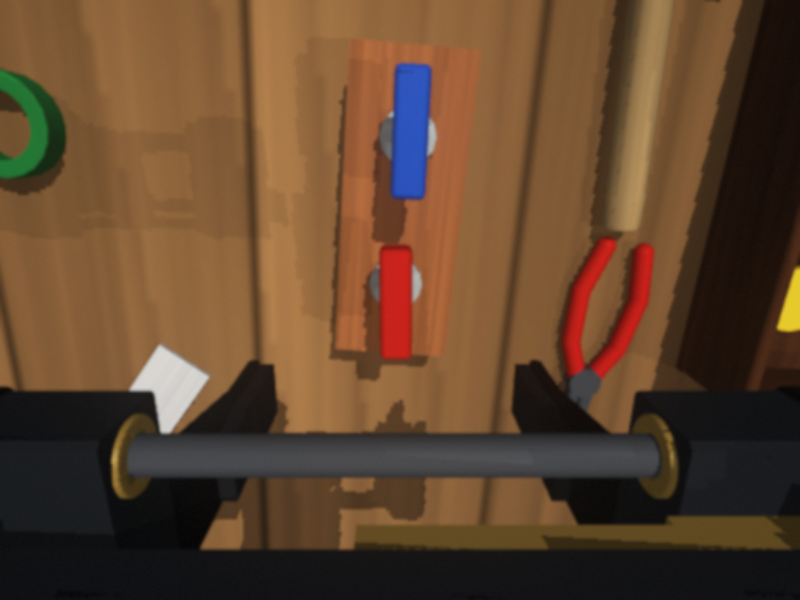

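The red bar's top face spans (382,247) to (412,357) and lies parallel to the image columns, so the tool is aligned. The prediction agrees to 2 mm, so I'll descend and grip.

Run:
```python
from h import *
print(atz("w1",396.5*.7,302.5*.7,.099),tri(("w1",396.5*.7,302.5*.7),("t0",206.3,190.8)))
```

```text
[0.53982951 0.19315402 0.099     ] (array([0.53993742, 0.19102874, 0.09211878]), [np.float64(3.579075310674671e-05), np.float64(3.579075310683759e-05)])
```

Emit:
shift_gripper:
  offsets:
    - [[0.001,0.001,0.05],0,0.087]
    - [[0.001,0.001,0.09],0,0.087]
    - [[0.001,0.001,0.121],0,0.087]
    - [[0.001,0.001,0.121],0,0.087]
    - [[0.001,0.001,0.121],0,0.01]
    - [[0.001,0.001,0.121],0,0.01]
    - [[0.001,0.001,0.121],0,0.01]
    - [[0.001,0.001,0.121],0,0.01]
    - [[0.001,0.001,0.121],0,0.01]
    - [[0.001,0.001,0.121],0,0.01]
  grip_n: 45

```text
time: 2.4
ee_pos: [0.5395, 0.1933, 0.0939]
eef_rot: [0.688, 0.726, 0.0, 0.0]
ft_force: [0.4, -0.9, 0.5]
width: 0.0467
grip_force: 0.0
```

Emit:
shift_gripper:
  offsets:
    - [[0,0,0],0,0.01]
    - [[0,0,0],0,0.01]
    - [[0,0,0],0,0.01]
    - [[0,0,0],0,0.01]
    - [[0,0,0],0,0.01]
    - [[0,0,0],0,0.01]
    - [[0,0,0],0,0.01]
    - [[0,0,0],0,0.01]
  grip_n: 45

```text
time: 3.2
ee_pos: [0.5394, 0.1932, 0.0935]
eef_rot: [0.688, 0.726, 0.0, -0.0]
ft_force: [0.4, -0.9, -0.8]
width: 0.0176
grip_force: 45.0
```

Emit:
shift_gripper:
  offsets:
    - [[0,0,-0.015],0,0.01]
    - [[0,0,-0.03],0,0.01]
    - [[0,0,-0.06],0,0.01]
    - [[0,0,-0.10],0,0.01]
    - [[0,0,-0.13],0,0.01]
    - [[0,0,-0.13],0,0.01]

```text
time: 3.8
ee_pos: [0.5416, 0.1937, 0.2298]
eef_rot: [0.688, 0.726, 0.004, 0.001]
ft_force: [0.1, 0.5, -0.7]
width: 0.0176
grip_force: 45.0
```

Run:
```python
from h import *
from scipy.spatial.transform import Rotation as Ro
s=r.read_state();R=Ro.from_quat(s["eef_rot"]).as_matrix();p=s["ee_pos"]
print(p,np.arctan2(R[1,1],R[0,1]),R.round(3).tolist())
print("tool shift",R.T@(np.array([.5103,-.1965,p[2]])-p))
```

```text
[0.54156018 0.19373834 0.22978703] 0.05354975118812834 [[-0.054, 0.999, 0.008], [0.999, 0.054, 0.004], [0.004, 0.008, -1.0]]
tool shift [-0.38800109 -0.0521009  -0.00195393]
```

Emit:
shift_gripper:
  offsets:
    - [[-0.388,-0.052,0],0.219,0.01]
    - [[-0.388,-0.052,0],0.219,0.01]
    - [[-0.388,-0.052,0],0.219,0.01]
    - [[-0.388,-0.052,0],0.219,0.01]
    - [[-0.388,-0.052,0],0.219,0.01]
    - [[-0.388,-0.052,0],0.219,0.01]
    - [[-0.388,-0.052,0],0.219,0.01]
    - [[-0.388,-0.052,0],0.219,0.01]
    - [[-0.388,-0.052,0],0.219,0.01]
    - [[-0.388,-0.052,0],0.219,0.01]
    - [[-0.388,-0.052,0],0.219,0.01]
    - [[-0.388,-0.052,0],0.219,0.01]

```text
time: 5.0
ee_pos: [0.5088, -0.1956, 0.2235]
eef_rot: [0.762, 0.647, 0.0, -0.0]
ft_force: [1.3, -0.3, -1.7]
width: 0.0174
grip_force: 45.0
```

Run:
```python
from h import *
w=shot("wrist","w2");s=r.read_state();print(s["ee_pos"],s["eef_rot"],s["joint_positions"])
a=shot("scene","s2");b=shot("top","t2")
c=lambda im,u,v:cv2.resize(im[v:v+100,u:u+133],(400,300),interpolation=cv2.INTER_CUBIC)
m=np.vstack([cv2.resize(w[130:340,140:420],(400,300)),c(a,85,115)])
m=np.hstack([m,np.vstack([c(b,400,150),cv2.resize(w,(400,300))])])
cv2.imwrite("pics/m3.png",m)
```

```text
[ 0.50873208 -0.19570277  0.22351384] [ 7.62252932e-01  6.47279226e-01  1.75196025e-04 -2.00009725e-04] [-0.3136194   0.18549704  0.67716955  1.73545356 -0.12207957  1.26326056
  0.22948214]
```

View pics/m3.png

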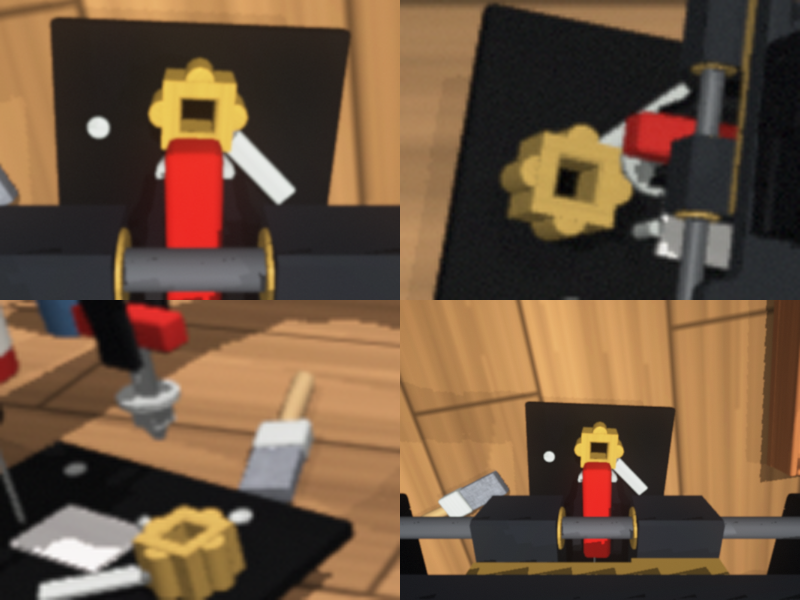

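The wrist view shows the recess at crop (199.5,115), pixel (279.6,210.5), with its edges parallel to the tool. The key hangs upright. The top view puts the recess at (459,210), and the scene view at (150.3,192.3) with the key tip at (137.7,160).

Run:
```python
from h import *
print(tri(("w2",279.6,210.5),("t2",459,210),("s2",150.3,192.3)))
print(tri(("w2",279.6,210.5),("t2",459,210)))
for f,u,v in(("w2",279.6,210.5),("t2",459,210),("s2",150.3,192.3)):print(f,atz(f,u,v,.089))
print("tip",atz("s2",137.7,160,.1515), proj("s2",(.5087,-.1957,.1515)))
from scipy.spatial.transform import Rotation as Ro
R=Ro.from_quat(r.read_state()["eef_rot"]).as_matrix();print(R.round(3).tolist())
# red bar near end in wrist: top edge
print("bar end", [proj("w2",R@np.array([.032,y,z])+r.read_state()["ee_pos"]) for y in(-.009,.009) for z in(.003-.009,)])
w=cv2.imread("pics/raw_w2.png").astype(int);m=(w[...,2]>120)&(w[...,1]<60)
v,u=np.nonzero(m[200:300,240:320]);print("red",v.min()+200,u.min()+240,u.max()+240)
```

```text
(array([ 0.50915322, -0.19478327,  0.08798121]), [np.float64(0.003291150590820348), np.float64(0.003518103647819424), np.float64(0.006715517879976802)])
(array([ 0.51066364, -0.1983221 ,  0.08715657]), [np.float64(0.00048396893174764577), np.float64(0.00048396893174753854)])
w2 [ 0.51099284 -0.19733288  0.089     ]
t2 [ 0.51019363 -0.19801065  0.089     ]
s2 [ 0.51048749 -0.18585445  0.089     ]
tip [ 0.50724052 -0.196674    0.1515    ] (np.float64(137.73486358565958), np.float64(160.46193595489552))
[[0.163, 0.987, 0.0], [0.987, -0.163, 0.0], [0.0, -0.0, -1.0]]
bar end [(np.float64(255.90230121819525), np.float64(233.69558998950157)), (np.float64(299.02407827901965), np.float64(233.75310782652278))]
red 228 255 295
```

Emit:
shift_gripper:
  offsets:
    - [[-0.001,0.001,0.03],0,0.01]
    - [[-0.001,0.001,0.05],0,0.01]
    - [[-0.001,0.001,0.05],0,0.01]
    - [[-0.001,0.001,0.05],0,0.01]
    - [[-0.001,0.001,0.05],0,0.01]

```text
time: 5.65
ee_pos: [0.5099, -0.1983, 0.1748]
eef_rot: [0.763, 0.646, 0.001, 0.001]
ft_force: [-0.2, 0.3, -1.8]
width: 0.0176
grip_force: 45.0
```

Run:
```python
from h import *
from scipy.spatial.transform import Rotation as Ro
s=r.read_state();R=Ro.from_quat(s["eef_rot"]).as_matrix();p=s["ee_pos"]
print(p,R.T@(np.array([.5106,-.1976,.1375])-p), np.arctan2(R[1,1],R[0,1]))
w=shot("wrist","w3");
print([proj("w2",R@np.array([.032,y,.012])+p+[0,0,.053]) for y in(-.009,.009)])
a=shot("scene","s3");b=shot("top","t3")
c=lambda im,u,v:cv2.resize(im[v:v+75,u:u+100],(400,300),interpolation=cv2.INTER_CUBIC)
cv2.imwrite("pics/m4.png",np.hstack([cv2.resize(w[150:300,180:380],(400,300),interpolation=cv2.INTER_CUBIC),c(a,95,145)]))
```

```text
[ 0.50990506 -0.19834078  0.17480408] [0.00084175 0.00049874 0.03730508] -0.1648589581130953
[(np.float64(261.2970274091777), np.float64(226.95347886794949)), (np.float64(300.6505853560189), np.float64(227.0840411894832))]
```

View pics/m4.png

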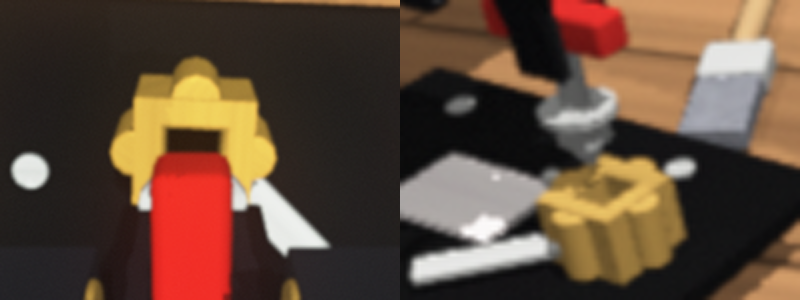

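The wrist view shows the bar (columns 152–232) centred on the recess (165–221). In the scene view the tip is at (142,186.2) and the recess at about (147.5,192.5), so I'll compare the two along tool x.

Run:
```python
from h import *
print(atz("s3",142,186.2,.1025),atz("s3",147.5,192.5,.089),proj("s3",(.5099,-.1983,.1025)),proj("s3",(.5106,-.1976,.089)))
```

```text
[ 0.51399069 -0.19700817  0.1025    ] [ 0.51223936 -0.19046206  0.089     ] (np.float64(142.59785565966112), np.float64(184.91393439792927)) (np.float64(144.4574814566107), np.float64(191.51673838032542))
```

Emit:
shift_gripper:
  offsets:
    - [[0.001,0.0005,0.01],0,0.01]
    - [[0.001,0.0005,0.017],0,0.01]
    - [[0.001,0.0005,0.024],0,0.01]
    - [[0.001,0.0005,0.024],0,0.01]

```text
time: 6.2
ee_pos: [0.5091, -0.1971, 0.1481]
eef_rot: [0.763, 0.646, -0.001, -0.001]
ft_force: [-1.1, 0.1, -1.9]
width: 0.0175
grip_force: 45.0
```

Emit:
shift_gripper:
  offsets:
    - [[0,0.001,0.004],0,0.01]
    - [[0,0.001,0.008],0,0.01]
    - [[0,0.001,0.010],0,0.01]
    - [[0,0.001,0.010],0,0.01]

```text
time: 6.6
ee_pos: [0.5107, -0.1975, 0.1392]
eef_rot: [0.763, 0.646, -0.0, -0.0]
ft_force: [0.3, 0.2, -1.9]
width: 0.0176
grip_force: 45.0
```

Run:
```python
from h import *
s=r.read_state();print(s["ee_pos"],s["ft_force"],s["torque"])
```

```text
[ 0.51070104 -0.19745332  0.1392036 ] [ 0.30410683  0.20959347 -1.89087253] [-0.00640278  0.05894073 -0.02560532]
```

Emit:
shift_gripper:
  offsets:
    - [[0,0,0.001],0,0.01]
    - [[0,0,0.001],0,0.01]
    - [[0,0,0.001],0.1,0.01]
    - [[0,0,0.001],0.2,0.01]
    - [[0,0,0.001],0.3,0.01]
    - [[0,0,0.001],0.4,0.01]
    - [[0,0,0.001],0.5,0.01]
    - [[0,0,0.001],0.6,0.01]
    - [[0,0,0.001],0.7,0.01]
    - [[0,0,0.001],0.8,0.01]
    - [[0,0,0.001],0.9,0.01]
    - [[0,0,0.001],0.9,0.01]

```text
time: 7.8
ee_pos: [0.5117, -0.1967, 0.1387]
eef_rot: [0.968, 0.25, 0.001, -0.0]
ft_force: [4.1, 2.7, -2.9]
width: 0.0174
grip_force: 44.9
```

Run:
```python
from h import *
s=r.read_state();print(s["ee_pos"],s["ft_force"],s["torque"],s["joint_positions"][6])
```

```text
[ 0.51174389 -0.19670375  0.13873114] [ 4.07192403  2.71309287 -2.9125495 ] [ 0.6303029  -0.83676111 -0.01351041] -0.5633359634606713
```

Emit:
shift_gripper:
  offsets:
    - [[0,0,0],0.08,0.01]
    - [[0,0,0],0.16,0.01]
    - [[0,0,0],0.2,0.01]
    - [[0,0,0],0.2,0.01]

```text
time: 8.2
ee_pos: [0.5118, -0.197, 0.1388]
eef_rot: [0.988, 0.154, 0.001, 0.0]
ft_force: [4.7, 1.5, -5.0]
width: 0.018
grip_force: 44.9
```

Run:
```python
from h import *
s=r.read_state();print(s["ee_pos"],s["ft_force"],s["torque"],s["joint_positions"][6])
a=shot("scene","s4");b=shot("top","t4");w=shot("wrist","w4")
c=lambda im,u,v:cv2.resize(im[v:v+100,u:u+133],(400,300),interpolation=cv2.INTER_CUBIC)
cv2.imwrite("pics/m5.png",np.vstack([np.hstack([c(a,70,130),c(b,400,150)]),np.hstack([cv2.resize(w,(400,300)),cv2.resize(w[130:340,140:420],(400,300))])]))
```

```text
[ 0.51179755 -0.19697528  0.13876344] [ 4.67960005  1.52117842 -4.95737725] [ 0.46802041 -1.14516166  0.09324957] -0.7450583669880565
```

View pics/m5.png

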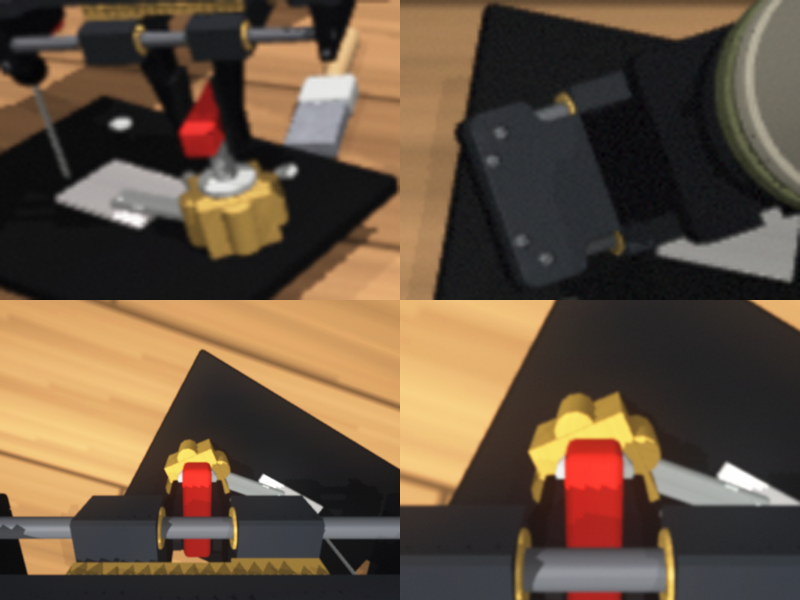

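The key is seated with its collar on the knob, and the finger already lies over the blank (scene crop 110–180, 200). The knob lags the bar by about 0.4 rad, so I'll turn further to the stop.

Emit:
shift_gripper:
  offsets:
    - [[0,0,0],0.06,0.01]
    - [[0,0,0],0.12,0.01]
    - [[0,0,0],0.12,0.01]
    - [[0,0,0],0.12,0.01]

```text
time: 8.75
ee_pos: [0.5118, -0.1972, 0.1388]
eef_rot: [0.995, 0.095, 0.001, 0.0]
ft_force: [5.5, 1.1, -5.0]
width: 0.0175
grip_force: 44.9
```

Run:
```python
from h import *
s=r.read_state();print(s["ee_pos"],s["ft_force"],s["torque"],s["width"])
```

```text
[ 0.51184074 -0.1971536   0.13879639] [ 5.48368587  1.10048388 -4.98726076] [ 0.24667817 -1.26618659  0.09251669] 0.017520199520061168
```

Emit:
shift_gripper:
  offsets:
    - [[0,0,0],0.06,0.01]
    - [[0,0,0],0.1,0.01]
    - [[0,0,0],0.1,0.01]
    - [[0,0,0],0.1,0.01]

```text
time: 9.15
ee_pos: [0.5119, -0.1973, 0.1389]
eef_rot: [0.999, 0.045, 0.001, 0.0]
ft_force: [5.4, 0.3, -4.7]
width: 0.0179
grip_force: 45.0
```

Run:
```python
from h import *
s=r.read_state();print(s["ee_pos"],s["ft_force"],s["torque"],s["width"])
w=shot("wrist","w5")
cv2.imwrite("pics/m6.png",cv2.resize(w[100:310,100:380],(800,600),interpolation=cv2.INTER_CUBIC))
```

```text
[ 0.51194904 -0.19727875  0.13889685] [ 5.38793905  0.28674207 -4.66995998] [ 0.14518064 -1.27378413  0.18972593] 0.017880349594930817
```

View pics/m6.png

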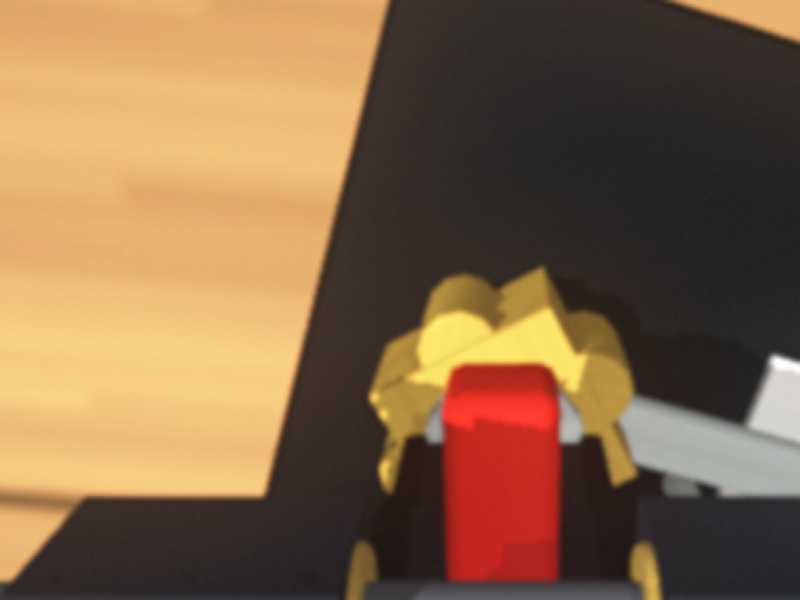

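The knob's square edge (410,380)–(550,308) lags the bar by about 0.48 rad after a 1.32 rad turn, and the torque has doubled. The knob is at its stop. I'll release and rise.

Emit:
shift_gripper:
  offsets:
    - [[0,0,0],-0.05,0.01]
    - [[0,0,0],-0.05,0.01]
    - [[0,0,0],-0.05,0.05]
    - [[0,0,0],-0.05,0.05]
    - [[0,0,0],-0.05,0.05]
    - [[0,0,0],-0.05,0.05]
    - [[0,0,0],-0.05,0.05]
    - [[0,0,0],-0.05,0.05]
    - [[0,0,0],-0.05,0.05]
    - [[0,0,0],-0.05,0.05]

```text
time: 10.2
ee_pos: [0.5108, -0.1975, 0.1385]
eef_rot: [0.998, 0.068, -0.0, -0.0]
ft_force: [0.3, -0.2, -0.2]
width: 0.0498
grip_force: 0.0
```

Emit:
shift_gripper:
  offsets:
    - [[0,0,-0.01],0,0.05]
    - [[0,0,-0.03],0,0.05]
    - [[0,0,-0.06],0,0.05]
    - [[0,0,-0.1],0,0.05]
    - [[0.02,0,-0.14],0,0.05]
    - [[0.07,0,-0.14],0,0.05]
    - [[0.12,0,-0.14],0,0.05]
    - [[0.16,0,-0.14],0,0.05]
    - [[0.16,0,-0.14],0,0.05]
    - [[0.16,0,-0.14],0,0.05]

```text
time: 11.2
ee_pos: [0.6696, -0.1761, 0.2781]
eef_rot: [0.998, 0.068, -0.001, 0.001]
ft_force: [-0.5, 0.3, -0.4]
width: 0.0501
grip_force: 0.0
```

Run:
```python
from h import *
a=shot("scene","s6");b=shot("top","t6");w=shot("wrist","w6")
c=lambda im,u,v:cv2.resize(im[v:v+100,u:u+133],(400,300),interpolation=cv2.INTER_CUBIC)
cv2.imwrite("pics/m7.png",np.vstack([np.hstack([c(a,70,130),c(b,400,150)]),np.hstack([cv2.resize(a,(400,300)),cv2.resize(b,(400,300))])]))
```

```text
(no output)
```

View pics/m7.png

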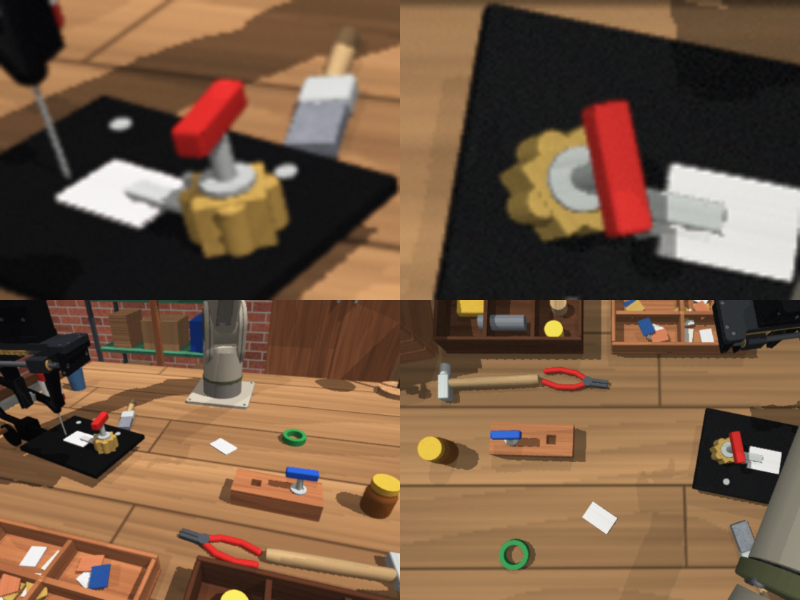

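The key stands in the knob and the finger lies over the blank (top finger end at (508.3,221), before (497,182)). The blue key is in its hole. Next I'll check the tilt and the knob angle.

Run:
```python
from h import *
c=np.array([.5106,-.1976])
for z in(.03,.05):
    v=[atz("t6",*q,z)[:2]-c for q in((497,182),(508.3,221))]
    print([np.linalg.norm(x) for x in v],[np.arctan2(x[1],x[0]) for x in v])
w=lambda z:(np.array(proj("s6",(*c,z))),np.array(proj("t6",(*c,z))))
print("pred collar",w(.094),"bar",w(.134))
def cs(u,v):return 70+u/3,130+v/3
def ct(u,v):return 400+(u-400)/3,150+v/3
print("seen collar",cs(229,178),ct(574,179),"bar",cs(210,119),ct(617,169))
b=tri(("s6",*cs(210,119)),("t6",*ct(617,169)));k=tri(("s6",*cs(229,178)),("t6",*ct(574,179)));print(b,k)
```

```text
[np.float64(0.10633040389011174), np.float64(0.10724546032426012)] [np.float64(-1.0313749813995972), np.float64(-1.6794979986219305)]
[np.float64(0.09581524131527337), np.float64(0.09715942367345079)] [np.float64(-1.0118358870145308), np.float64(-1.711696651406723)]
pred collar (array([143.82376352, 189.18099505]), array([460.03430451, 209.32813081])) bar (array([138.55941087, 169.7777622 ]), array([471.25462014, 205.81345447]))
seen collar (146.33333333333331, 189.33333333333334) (458.0, 209.66666666666666) bar (140.0, 169.66666666666666) (472.3333333333333, 206.33333333333334)
(array([ 0.50916123, -0.19755196,  0.1339129 ]), [np.float64(0.0015960273553433802), np.float64(0.001596027355343333)]) (array([ 0.5098082 , -0.19380808,  0.09392282]), [np.float64(0.0006703824707054014), np.float64(0.0006703824707053814)])
```

```bash
python3 -c "
from bench import r
print(r.close_job())"
```

```text
the job is handed in; nothing more can be done
None
```

I handed the job in at about 11 s with the red key seated upright in the knob and released. The knob is turned about 0.7–0.8 rad, to where the torque rose as at its stop, the steel finger lies over the blank, and the blue key is still in its hole. The judge's result was not shown.

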